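# Set the splash guard, then hold the flush dial at full

### The arm

A 6-joint arm with a two-finger parallel gripper is mounted at the origin on the work surface. World frame = base frame: x ahead of the robot, y to its left, z up, the work surface at z = 0. Lengths are in mm, angles in rad, forces in N, time in s.
With the tool pointing down it reaches from about 400 to 925 mm from the base axis. Payload 3.4 kg.
Tool frame: the origin (TCP) lies midway between the tips of the shut fingers; the grasp point (between the pads) lies 19 mm behind it; z points along the fingers, y is the direction in which the jaws open and shut (so a half turn about z gives the same grasp; the last joint's range is limited). The gripper opens to 85 mm and grips with 20 to 120 N. Pads are 22 mm wide; open, the fingers measure 114 mm over their backs; the gripper's body (76 mm by 85 mm) begins 54 mm behind the grasp point. The pads swing forward as they close: fully open they stand 13 mm farther back than shut.
Start: joints at [-1.274, 0.307, 1.506, -0, 1.328, -0.073], TCP at [207.798, -536.144, 193.105] pointing down, gripper open.
Joint ranges: [-3.12, 3.12], [-1.05, 2.28], [0.14, 2.33], [-1.42, 4.57], [0.1, 2.73], [-2.68, 2.68]. Speed limits (rad/s): [2.57, 2.57, 3.14, 3.14, 3.14, 3.14].

### API

Orientations are given as [roll, pitch, yaw] about the fixed x, y, z axes, in that order (R = Rz(yaw) Ry(pitch) Rx(roll)).
In Python, from cell import sensors, camera, camera_params, order gives the robot as it stands. The module is installed in compiled form; this text tells all that it offers.
- The arm moves only by the tool step_arm, never from a script. Its argument "increments" is a list of rows, each an object of numbers: "rx", "ry", "rz": the turn, a rotation vector about the tool's x, y, z in rad; "dx", "dy", "dz": the shift along the tool's x, y, z in m; "fingers": the opening in per cent of the stroke, from 0 (shut) to 100 (fully open). A call has 1 to 5 rows; each row is the pose to reach, as a shift and turn from the pose measured when the call began, along the tool's axes at that moment; what a row does not reach only later rows make up. A row lasts 1/12 s, in which the tool goes at most 41.7 mm and 7.16 degrees, less where a joint would pass 70% of its speed; a pose out of reach is approached as far as the arm can. A call with a gripper value outside its range is refused whole. The fingers move at their own pace and stop on an object; the grip force is fixed at half the most. Time passes only in rows, so rows that repeat a pose let the fingers close. It gives the time, the measured TCP pose, the force and the opening at its end, in the units of the state.
- sensors.read_state(): the state, without advancing time (a new reading comes with each control period).
- camera(name): name is "scene" or "top"; returns the picture (480x640x3 uint8, red, green, blue); there is no depth.
- camera_params(name): a dict with "camera_matrix" (3x3 intrinsics, pixels), "R" (3x3) and "t" (3): a world point X has camera coordinates R X + t. Camera axes: x right, y down, z forward; pixel columns grow to the right and rows downward; lengths in mm; the calibration is good to about 2 mm. A picture is of the moment at which its call begins. camera_params takes no time and is no camera call.
- order.hand_in(): hands the job in, once; it reports no verdict.
The state is a dict: "clock": time; "joint_positions": joint angles; "joint_velocities": joint speeds; "joint_efforts": joint torques, N m; "tool_pos": TCP position; "tool_rot": TCP orientation; "wrist_force": force on the tool from outside, world axes, zero at the start; "moment": the same for the moment, N m; "gripper_width": finger opening in mm.
Only numpy, scipy, OpenCV 4.12 (cv2) and the standard library are available. Lean on these libraries where they do the work, as an engineer would, in place of code of your own. Each camera call takes 0.05 s, during which the arm holds its last target. There are 200 camera calls.

### The job

Get the flushing station ready and flush it: stand the steel splash guard on the table with its flat face flush against the front edge of the drip tray, roughly centred on it, and let go of it. Then turn the station's spring-return dial clockwise past its two clicks to the third mark (red dots) and finish while still holding it there with the gripper, because it springs back to off when released. Leave the other things standing where they are, and do not start turning the dial before the guard is in place.

Things in the scene. Friction and masses are not known exactly. Their poses are not given: they have to be found in the camera images.
- station: White flushing station, fixed. Front: steel drip tray 120 mm deep, 220 wide, 30 high, with a straight upright front face. Behind: white housing 120 deep, 220 wide, 140 high, with the dial on top and a short spout (at x 80, y 50, lower end 96 up). Origin: on the table, middle of the tray's front face. +x goes from that face (plane x = 0) back to the housing, +y left along the face, z up.
- guard: Steel splash guard, about 0.3 kg, L section 180 mm long: upright plate 50 high, 5 thick, and a foot 45 deep, 5 thick, on its back side. Amid its top a blue grip block 50 long, 16 thick, from 45 to 85 above the table. Origin: foot of the middle of the flat face. +x: outward normal of that face (to lay against the tray), length along y, z up; foot and block lie on the -x side (block x -16 to 0).
- guard_left (a point): Point on the guard's flat face near its +y end: 85 mm from the middle, 10 mm above its underside.
- guard_right (a point): Point on the guard's flat face near its -y end: 85 mm from the middle, 10 mm above its underside.
- dial (a joint): Turn of the dial (black disc, orange bar) on the housing, rad: 0 = off (rest), grows clockwise from above; first click 0.4 (one green dot), second 0.8 (two yellow dots), third mark 1.2 (three red dots), stop 1.3. A spring drives it back to 0 from everywhere: about 0.12 N m at off, 0.22 N m at the third mark; each click adds about 0.1 N m just before it is passed.
- dial_grip (a point): On the dial's vertical axis, 30 mm above the housing's top. The dial: a disc 60 mm in diameter, 11 high, with an orange bar grip 70 long, 14 thick, from 10 to 42 above the housing's top. The bar runs along this point's x axis and turns with the dial; z up. The axis stands 180 mm behind the tray's front face, 40 mm to the right (-y) of its middle.
- dial_pointer (a point): The dial's pointer: the end of the bar with a white line on its top, 33 mm from the axis, 42 mm above the housing's top. At off it points to the front and 0.6 rad to the right (-y side), at the third mark to the front and 0.6 rad to the left.
- cup: Small glass cup, 52 mm in diameter, 55 mm high, standing on the drip tray below the spout; leave it there. Origin at its underside.
- pitcher: Steel milk pitcher with a handle, 76 mm in diameter, 95 mm high, on the table; leave it. Origin at its underside.
- milk_bottle: White bottle with a red cap, 84 mm in diameter, 200 mm high; leave it. Origin at its underside.
- syrup_bottle: Amber bottle, 64 mm in diameter, 170 mm high; leave it. Origin at its underside.
- tamper: Dark steel tamper standing upright, 58 mm in diameter, 84 mm high; leave it. Origin at its underside.
- tin: Aluminium tin, 72 mm in diameter, 100 mm high; leave it. Origin at its underside.
Things that resemble listed ones, but are neither listed nor needed, are in the scene too. Leave any turquoise look-alike of the guard alone.

How it is judged (in metres and radians):
On the way, in this order (a step that is already met when the one before it is completed fails the run):
1. the splash guard stands flush against the front of the drip tray, let go (x of guard_left in the frame of station between -0.004 and 0.004 m and x of guard_right in the frame of station between -0.004 and 0.004 m and y of guard in the frame of station between -0.02 and 0.02 m and angle between the x axis of guard and the x axis of station, either way round below 0.05 rad and height (world z) of guard below 0.004 m and angle between guard's own z axis and vertical below 0.05 rad and contact force between each of the arm, the fingers and guard below 0.1 N and linear speed of guard below 0.02 m/s), for 0.2 s.
2. the gripper holds the dial at the third mark (value of joint dial above 1.08 rad and contact force between the fingers and dial above 1 N and not (contact force between guard and dial above 0.1 N) and not (contact force between cup and dial above 0.1 N) and not (contact force between pitcher and dial above 0.1 N) and not (contact force between milk_bottle and dial above 0.1 N) and not (contact force between syrup_bottle and dial above 0.1 N) and not (contact force between tamper and dial above 0.1 N) and not (contact force between tin and dial above 0.1 N)), for 0.3 s.
At the end, for the whole second after the job is handed in: The dial is held by the gripper's fingers beyond 1.08 rad (third mark 1.2), nothing else bearing on it, while the guard stands on the table, upright, untouched and at rest, with both ends of its flat face within 5 mm of the tray's front face and its middle within 20 mm of the tray's middle (all of step 2 and x of guard_left in the frame of station between -0.005 and 0.004 m and x of guard_right in the frame of station between -0.005 and 0.004 m and y of guard in the frame of station between -0.02 and 0.02 m and angle between the x axis of guard and the x axis of station, either way round below 0.05 rad and height (world z) of guard below 0.004 m and angle between guard's own z axis and vertical below 0.05 rad and contact force between each of the arm, the fingers and guard below 0.1 N and linear speed of guard below 0.02 m/s); the arm keeps its last pose, push and grip.
It fails at once if another thing is knocked about (moved over 30 mm or tipped) (distance of any of cup, pitcher, milk_bottle, syrup_bottle, tamper, tin from where it was at the start of the episode above 0.03 m or angle between any of cup, pitcher, milk_bottle, syrup_bottle, tamper, tin's own z axis and vertical above 0.3 rad).
It fails at once if the dial is turned while the guard is not in place (value of joint dial above 0.3 rad and (x of any of guard_left, guard_right in the frame of station below -0.012 m or height (world z) of guard above 0.01 m)).
It fails at once if the guard is tipped over (angle between guard's own z axis and vertical above 0.6 rad).
It also fails if it takes over 51 s, if anything falls off the work surface, if the arm or the gripper's body presses on something with over 40 N, if the wrist force passes 120 N, or if a joint passes its speed limit or range.

## Working session

There is one attempt and no reset: what is moved stays moved. The work goes in short steps, Python scripts to look and compute and a tool call to move; the robot and the scene stay as the last step left them, time stands still between calls to the robot, and variables do not carry over. Pictures are saved under pics/ and viewed, about 8 in all and at most 12, crops included, and the job is handed in when it is done.

Besides the shell and the picture viewer there is one more tool, called after "Request:" by a JSON object that holds its "method" and its "body". step_arm: Moves the arm, as the interface text tells. Its arguments: {"type":"object","properties":{"increments":{"type":"array","items":{"type":"object","properties":{"rx":{"type":"number"},"ry":{"type":"number"},"rz":{"type":"number"},"dx":{"type":"number"},"dy":{"type":"number"},"dz":{"type":"number"},"fingers":{"type":"number"}}}}},"required":["increments"]}

```bash
mkdir -p pics; python3 - <<'E'
from cell import sensors,camera,camera_params
import cv2
for n in("scene","top"):
    cv2.imwrite(f"pics/{n}0.png",camera(n)[:,:,::-1]); p=camera_params(n); print(n,p)
print(sensors.read_state())
E
```

```text
scene {'camera_matrix': array([[548.35073532,   0.        , 317.92730614],
       [  0.        , 548.35073532, 249.25079084],
       [  0.        ,   0.        ,   1.        ]]), 'R': array([[-0.69575803,  0.71807866, -0.01684676],
       [ 0.44160667,  0.40914662, -0.79848769],
       [-0.56648417, -0.56299386, -0.60177537]]), 't': array([ 332.10352096, -108.12185671, 1605.28312409])}
top {'camera_matrix': array([[544.68983818,   0.        , 322.90113491],
       [  0.        , 544.68983818, 230.51510604],
       [  0.        ,   0.        ,   1.        ]]), 'R': array([[ 0.01848603, -0.9998    , -0.00763099],
       [-0.99547943, -0.01769392, -0.09331465],
       [ 0.09316096,  0.00932151, -0.99560742]]), 't': array([1.19472719e+00, 4.85398362e+02, 1.29335061e+03])}
{'clock': 0.1, 'joint_positions': array([-1.27451459e+00,  3.07499114e-01,  1.50756053e+00, -2.40190806e-05,
        1.32839980e+00, -7.34882371e-02]), 'joint_velocities': array([ 3.70056903e-05,  2.50940770e-04, -3.95749709e-03,  1.24395489e-06,
        2.99492427e-04, -1.76437018e-03]), 'joint_efforts': array([-1.43866187e-04, -4.58529425e+01, -2.52608460e+01, -2.78476045e-04,
        5.47686082e-03, -1.21267796e-06]), 'tool_pos': array([ 207.57281914, -535.46700391,  192.26598534]), 'tool_rot': array([-3.13972919e+00, -1.13820655e-04,  3.69775655e-01]), 'wrist_force': array([-0.17424564,  0.65783078, -0.51763118]), 'moment': array([-0.01732456, -0.04369459,  0.06094794]), 'gripper_width': 85.16415177845073}
```

View pics/scene0.png

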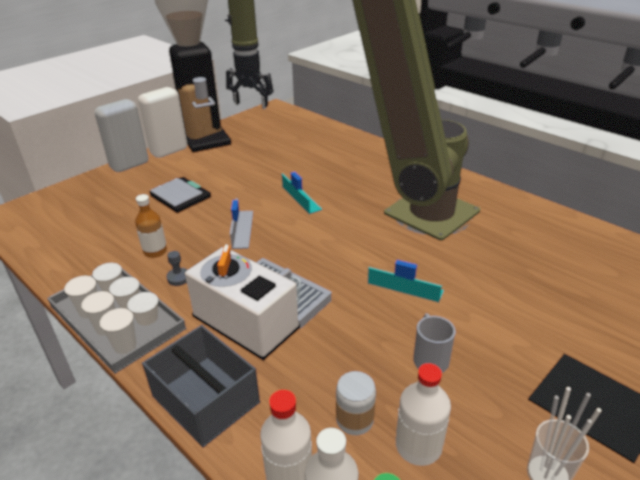

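View pics/top0.png

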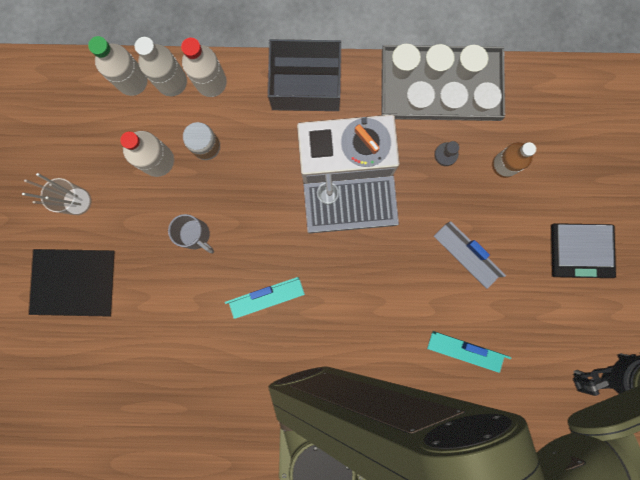

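The scene view shows the steel guard at about (240,225) and the station at about (250,290). In the top view the guard is at (470,252), with its upright plate on the upper-right side, and the tray's front edge runs (307,231) to (398,224). Next I'll enlarge both.

```bash
python3 - <<'E'
import cv2
def crop(n,x,y,w,h,k):
    im=cv2.imread(f"pics/{n}0.png")[y:y+h,x:x+w]
    im=cv2.resize(im,None,fx=k,fy=k,interpolation=cv2.INTER_CUBIC)
    for i in range(0,w,20):
        cv2.putText(im,str(x+i),(i*k,10),0,.35,(255,255,255),1); cv2.line(im,(i*k,12),(i*k,18),(255,255,255),1)
    for i in range(0,h,20):
        cv2.putText(im,str(y+i),(0,i*k+4),0,.35,(255,255,255),1); cv2.line(im,(25,i*k),(31,i*k),(255,255,255),1)
    cv2.imwrite(f"pics/{n}0c.png",im)
crop("top",290,105,230,190,3); crop("scene",180,190,160,150,4)
E
```

```text
(no output)
```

View pics/top0c.png

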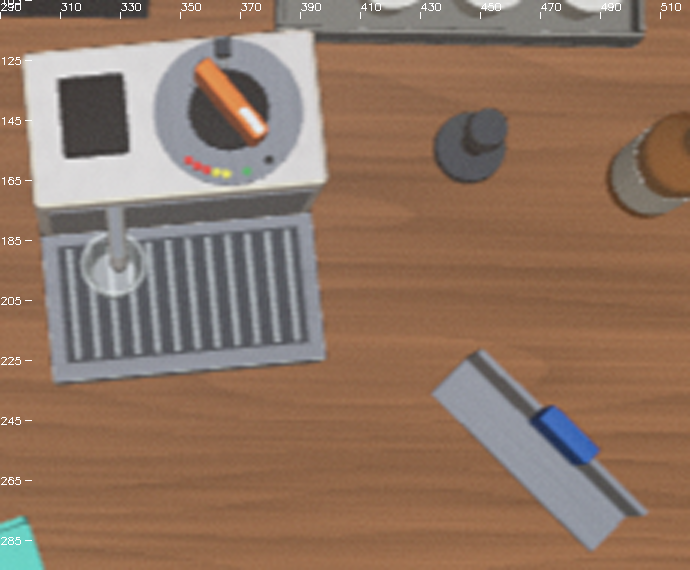

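View pics/scene0c.png

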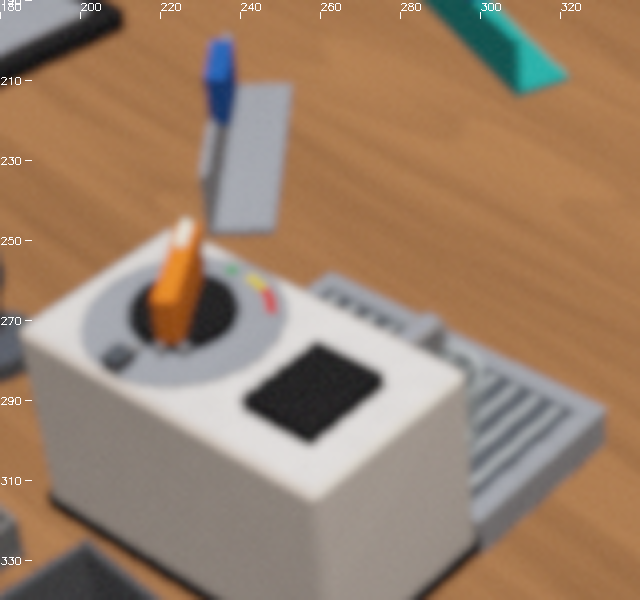

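The enlarged views give clear corners for the station (housing top, tray front) and for the guard (plate top, foot, block). I'll fit both poses to the two views together.

```bash
cat > fit.py <<'E'
import numpy as np, cv2
from scipy.optimize import least_squares
from cell import camera_params
P={n:camera_params(n) for n in("scene","top")}
def proj(n,X):
    p=P[n]; c=np.atleast_2d(X)@p["R"].T+p["t"]; u=c@p["camera_matrix"].T; return u[:,:2]/u[:,2:]
def tri(a,b):
    A=[];y=[]
    for n,q in(("scene",a),("top",b)):
        p=P[n];M=p["camera_matrix"]@np.c_[p["R"],p["t"]]
        for i in(0,1): r=M[i]-q[i]*M[2];A.append(r[:3]);y.append(-r[3])
    return np.linalg.lstsq(np.array(A),np.array(y),rcond=None)[0]
def place(v,L):
    c,s=np.cos(v[2]),np.sin(v[2]); L=np.array(L,float)
    return np.c_[v[0]+c*L[:,0]-s*L[:,1],v[1]+s*L[:,0]+c*L[:,1],L[:,2]+(v[3] if len(v)>3 else 0)]
def fit(obs,v0):
    f=lambda v:np.concatenate([(proj(n,place(v,[l]))-q).ravel() for n,l,q in obs])
    r=least_squares(f,v0,loss="soft_l1"); return r.x,r.fun.reshape(-1,2)
E
python3 - <<'E'
from fit import *
np.set_printoptions(precision=2,suppress=True)
c=lambda n,l,x,y:(n,l,np.array((290+x/3,105+y/3) if n=="top" else (180+x/4,190+y/4)))
S=[c("top",(240,110,140),23,53),c("top",(240,-110,140),311,30),c("top",(120,-110,140),326,180),c("top",(120,110,140),37,208),
c("top",(0,110,30),55,381),c("top",(0,-110,30),324,358),
c("scene",(240,110,140),318,500),c("scene",(120,110,140),466,375),c("scene",(240,-110,140),22,330),c("scene",(120,-110,140),172,228),c("scene",(0,110,30),604,408),c("scene",(0,-110,30),335,272)]
G=[c("top",(0,90,50),480,350),c("top",(0,-90,50),645,512),c("top",(-45,90,5),432,393),c("top",(-45,-90,5),592,549),c("top",(0,25,85),552,405),c("top",(0,-25,85),599,453),
c("scene",(-45,90,5),275,232),c("scene",(-45,-90,5),292,84),c("scene",(0,90,0),210,235)]
s,r=fit(S,[550,0,0,0]);print("station",s,"\n",r); s3,r=fit(S,[550,0,0]);print(s3)
g,r=fit(G,[500,-300,-.8,0]);print("guard",g,"\n",r);g3,r=fit(G,[500,-300,-.8]);print(g3)
print("tray FL h",tri(S[10][2],S[4][2]),tri(S[11][2],S[5][2]))
print("block top",tri((180+222/4,190+43/4),(290+567/3,105+435/3)))
print("dial pointer", tri((180+185/4,190+220/4),(290+263/3,105+130/3)), place(s3,[(180,-40,170)]), place(g3,[(-8,0,66)]))
d=place(s3,[(180,-40,170)])[0]
E
```

```text
station [490.77 -62.85   0.11  -4.3 ] 
 [[-0.96 -0.05]
 [ 0.4  -1.14]
 [ 0.87  1.14]
 [-1.06  0.65]
 [-0.64  0.77]
 [ 0.6   0.24]
 [-1.39  0.48]
 [ 0.61 -0.2 ]
 [-2.09  0.32]
 [ 0.45 -0.79]
 [ 0.45  0.48]
 [-1.24  0.19]]
[491.42 -61.3    0.11]
guard [ 446.96 -356.34   -0.77   -3.59] 
 [[ 0.2  -0.04]
 [ 0.51 -0.03]
 [-0.71  0.52]
 [-0.66  0.96]
 [ 0.03 -0.12]
 [ 0.16 -0.7 ]
 [-0.08 -0.6 ]
 [-0.09  0.03]
 [-0.32  0.66]]
[ 447.12 -355.17   -0.77]
tray FL h [480.22  45.43  27.42] [ 502.11 -169.64   27.57]
block top [ 440.46 -345.59   96.38]
dial pointer [ 649.81 -105.74  181.41] [[674.7  -81.56 170.  ]] [[ 441.38 -349.59   66.  ]]
```

```bash
cat > go.py <<'E'
import sys, numpy as np
from scipy.spatial.transform import Rotation as R
from cell import sensors
def plan(x,y,z,yaw):
    s=sensors.read_state(); A=R.from_euler("xyz",s["tool_rot"]); B=R.from_euler("xyz",[np.pi,0,yaw])
    d=A.inv().apply(np.array([x,y,z])-s["tool_pos"])/1e3; r=(A.inv()*B).as_rotvec()
    print("t %.2f pos"%s["clock"],s["tool_pos"].round(1),"rot",s["tool_rot"].round(3),"F",s["wrist_force"].round(1),"w %.1f"%s["gripper_width"])
    print("d",d.round(4),"r",r.round(4))
if __name__=="__main__": plan(*map(float,sys.argv[1:5]))
E
python3 go.py 441 -350 150 0.80
```

```text
t 0.10 pos [ 207.6 -535.5  192.3] rot [-3.14 -0.    0.37] F [-0.2  0.7 -0.5] w 85.2
d [ 0.2847 -0.0885  0.0425] r [-0.0018 -0.0005 -0.4302]
```

Request:
{"method": "step_arm", "body": {"increments": [{"dx": 0.285,"dy": -0.0885,"dz": 0.02,"rz": -0.43,"rx": -0.002,"fingers": 70},{"dx": 0.285,"dy": -0.0885,"dz": 0.02,"rz": -0.43,"rx": -0.002,"fingers": 70},{"dx": 0.285,"dy": -0.0885,"dz": 0.03,"rz": -0.43,"rx": -0.002,"fingers": 70},{"dx": 0.285,"dy": -0.0885,"dz": 0.0425,"rz": -0.43,"rx": -0.002,"fingers": 70},{"dx": 0.285,"dy": -0.0885,"dz": 0.0425,"rz": -0.43,"rx": -0.002,"fingers": 70}]}}

```text
invalid input
```

```bash
python3 go.py 441 -350 130 0.80
```

```text
t 0.10 pos [ 207.6 -535.5  192.3] rot [-3.14 -0.    0.37] F [-0.2  0.7 -0.5] w 85.2
d [ 0.2847 -0.0885  0.0625] r [-0.0018 -0.0005 -0.4302]
```

Request:
{"method": "step_arm", "body": {"increments": [{"dx": 0.036,"dy": -0.011,"dz": 0.005,"rx": 0,"ry": 0,"rz": -0.08,"fingers": 70},{"dx": 0.072,"dy": -0.022,"dz": 0.01,"rx": 0,"ry": 0,"rz": -0.16,"fingers": 70},{"dx": 0.108,"dy": -0.033,"dz": 0.015,"rx": 0,"ry": 0,"rz": -0.24,"fingers": 70},{"dx": 0.144,"dy": -0.044,"dz": 0.02,"rx": 0,"ry": 0,"rz": -0.32,"fingers": 70},{"dx": 0.18,"dy": -0.055,"dz": 0.025,"rx": 0,"ry": 0,"rz": -0.4,"fingers": 70}]}}

```text
clock: 0.52
tool_pos: [356.3, -417.6, 166.8]
tool_rot: [-3.139, -0.001, 0.773]
wrist_force: [0.7, -0.3, 0.8]
gripper_width: 59.4
```

```bash
python3 go.py 441 -350 130 0.80
```

```text
t 0.52 pos [ 356.3 -417.6  166.8] rot [-3.139e+00 -1.000e-03  7.730e-01] F [ 0.7 -0.3  0.8] w 59.4
d [0.1079 0.0108 0.0369] r [-0.0025 -0.001  -0.027 ]
```

Request:
{"method": "step_arm", "body": {"increments": [{"dx": 0.036,"dy": 0.0036,"dz": 0.01,"rx": 0,"ry": 0,"rz": -0.027,"fingers": 70},{"dx": 0.072,"dy": 0.0072,"dz": 0.02,"rx": -0.002,"ry": 0,"rz": -0.027,"fingers": 70},{"dx": 0.108,"dy": 0.0108,"dz": 0.037,"rx": -0.002,"ry": 0,"rz": -0.027,"fingers": 70},{"dx": 0.108,"dy": 0.0108,"dz": 0.037,"rx": -0.002,"ry": 0,"rz": -0.027,"fingers": 70}]}}

```text
clock: 0.85
tool_pos: [444.0, -344.0, 126.7]
tool_rot: [-3.136, -0.004, 0.805]
wrist_force: [-0.5, 0.8, 0.5]
gripper_width: 60.0
```

```bash
python3 go.py 441 -350 49 0.80; python3 - <<'E'
from cell import camera
import cv2,numpy as np
a=camera("top")[180:300,410:530];b=camera("scene")[130:250,180:300]
im=np.hstack([cv2.resize(i[:,:,::-1],None,fx=3.3,fy=3.3,interpolation=2) for i in(a,b)])
cv2.imwrite("pics/pre.png",im)
E
```

```text
t 0.85 pos [ 444.  -344.   126.7] rot [-3.136 -0.004  0.805] F [-0.5  0.8  0.5] w 60.0
d [-0.0067  0.0025  0.0777] r [-0.0055 -0.0045  0.0047]
```

View pics/pre.png

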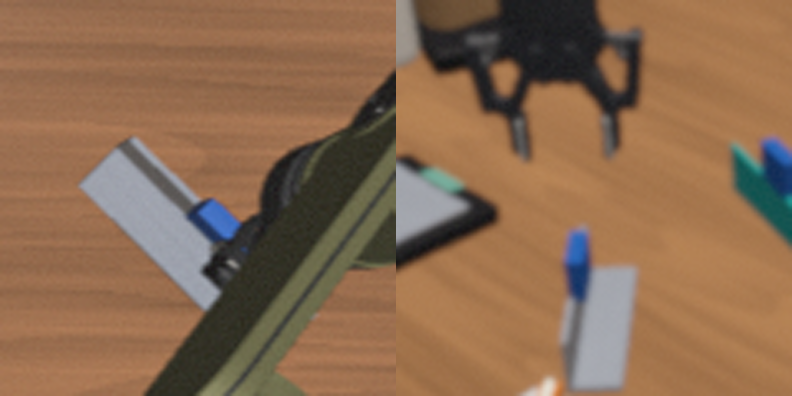

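Top view: the gripper covers the right half of the guard and the block is at (215,220). Scene view: the finger tips are at (523,158) and (612,156), either side of the line to the block top at (578,232). I'll descend in stages.

Request:
{"method": "step_arm", "body": {"increments": [{"dx": -0.0067,"dy": 0.0025,"dz": 0.01,"rx": -0.005,"ry": -0.004,"rz": 0.005,"fingers": 70},{"dx": -0.0067,"dy": 0.0025,"dz": 0.02,"rx": -0.005,"ry": -0.004,"rz": 0.005,"fingers": 70},{"dx": -0.0067,"dy": 0.0025,"dz": 0.025,"rx": -0.005,"ry": -0.004,"rz": 0.005,"fingers": 70},{"dx": -0.0067,"dy": 0.0025,"dz": 0.025,"rx": -0.005,"ry": -0.004,"rz": 0.005,"fingers": 70}]}}

```text
clock: 1.28
tool_pos: [436.6, -354.4, 102.2]
tool_rot: [-3.14, 0.003, 0.797]
wrist_force: [-0.4, -0.0, 0.2]
gripper_width: 59.4
```

```bash
python3 go.py 441 -350 49 0.80; python3 - <<'E'
from fit import *
print(proj("scene",[[444,-344,136],[441,-350,85]]), "seen tips 231.8 177.6, block top mid",180+(578-396)/3.3,130+234/3.3)
print(proj("top",[[441,-350,85]]), "seen block top mid", 479,250)
E
```

```text
t 1.28 pos [ 436.6 -354.4  102.2] rot [-3.14e+00  3.00e-03  7.97e-01] F [-0.4 -0.   0.2] w 59.4
d [0.0064 0.0002 0.0532] r [-0.0016  0.0034 -0.0032]
[[233.32340146 188.86708083]
 [234.84152328 203.79861605]] seen tips 231.8 177.6, block top mid 235.15151515151516 200.9090909090909
[[479.60722607 250.02668324]] seen block top mid 479 250
```

Request:
{"method": "step_arm", "body": {"increments": [{"dx": 0.003,"dy": 0,"dz": 0.012,"rx": 0,"ry": 0.002,"rz": -0.003,"fingers": 70},{"dx": 0.005,"dy": 0,"dz": 0.027,"rx": 0,"ry": 0.002,"rz": -0.003,"fingers": 70},{"dx": 0.006,"dy": 0,"dz": 0.042,"rx": 0,"ry": 0.002,"rz": -0.003,"fingers": 70},{"dx": 0.006,"dy": 0,"dz": 0.053,"rx": 0,"ry": 0.002,"rz": -0.003,"fingers": 70},{"dx": 0.006,"dy": 0,"dz": 0.053,"rx": 0,"ry": 0.002,"rz": -0.003,"fingers": 70}]}}

```text
clock: 1.7
tool_pos: [438.8, -349.4, 47.4]
tool_rot: [-3.136, 0.002, 0.799]
wrist_force: [-0.7, 0.1, 0.3]
gripper_width: 59.6
```

Request:
{"method": "step_arm", "body": {"increments": [{"dx": 0,"dy": 0,"dz": 0,"rx": 0,"ry": 0,"rz": 0,"fingers": 40},{"dx": 0,"dy": 0,"dz": 0,"rx": 0,"ry": 0,"rz": 0,"fingers": 30},{"dx": 0,"dy": 0,"dz": 0,"rx": 0,"ry": 0,"rz": 0,"fingers": 10},{"dx": 0,"dy": 0,"dz": 0,"rx": 0,"ry": 0,"rz": 0,"fingers": 0},{"dx": 0,"dy": 0,"dz": 0,"rx": 0,"ry": 0,"rz": 0,"fingers": 0}]}}

```text
clock: 2.12
tool_pos: [439.3, -349.9, 48.2]
tool_rot: [-3.137, 0.001, 0.799]
wrist_force: [-0.2, 0.5, 0.3]
gripper_width: 0.4
```

```bash
python3 go.py 441 -350 70 0.80
```

```text
t 2.12 pos [ 439.3 -349.9   48.2] rot [-3.137e+00  1.000e-03  7.990e-01] F [-0.2  0.5  0.3] w 0.4
d [ 0.0011  0.0012 -0.0218] r [-0.0042  0.0014 -0.0014]
```

The fingers shut on nothing, so I need a look.

```bash
python3 - <<'E'
from cell import camera
import cv2,numpy as np
a=camera("top")[180:300,410:530];b=camera("scene")[150:270,180:300]
im=np.hstack([cv2.resize(i[:,:,::-1],None,fx=3.3,fy=3.3,interpolation=2) for i in(a,b)])
cv2.imwrite("pics/miss.png",im)
E
```

```text
(no output)
```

View pics/miss.png

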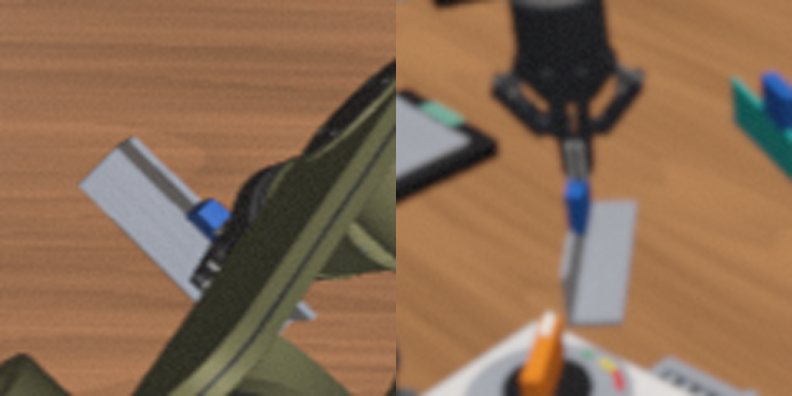

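The scene view shows the shut fingers ending just at the block's top, near (576,180), and no force is felt. The earlier tip pixels were also 11 px above their projection, so the tips may be higher than reported. I'll triangulate a finger.

```bash
python3 - <<'E'
from fit import *
np.set_printoptions(precision=1,suppress=True)
f=lambda x,y,z:np.array([[x,y,z]])
t=tri((245.5,177.3),(474.5,261.8));print("pre finger tip",t,"res",proj("scene",t)-(245.5,177.3),proj("top",t)-(474.5,261.8),"expected",444-21.5,-344+21,136)
for h in(0,20,40,60,80,100): print(h,proj("scene",f(439,-350,48+h)),proj("top",f(439,-350,48+h)))
C=lambda n:-P[n]["R"].T@P[n]["t"]
print(C("scene"),C("top"))
from cell import camera
a=camera("top");b=camera("scene")
im=np.hstack([cv2.resize(i[:,:,::-1],None,fx=5,fy=5,interpolation=2) for i in(a[200:300,440:515],b[160:260,195:275])])
cv2.imwrite("pics/miss2.png",im)
E
```

```text
pre finger tip [ 413.5 -318.9  167.5] res [[1.5 0.2]] [[ 1.4 -1.4]] expected 422.5 -323 136
0 [[236.8 214.8]] [[475.2 251.8]]
20 [[236.1 208.7]] [[477.6 251.3]]
40 [[235.3 202.6]] [[480.  250.8]]
60 [[234.5 196.3]] [[482.5 250.3]]
80 [[233.7 190. ]] [[485.  249.8]]
100 [[232.9 183.5]] [[487.7 249.3]]
[1188.2  709.5  885.3] [ 362.7   -2.3 1333. ]
```

View pics/miss2.png

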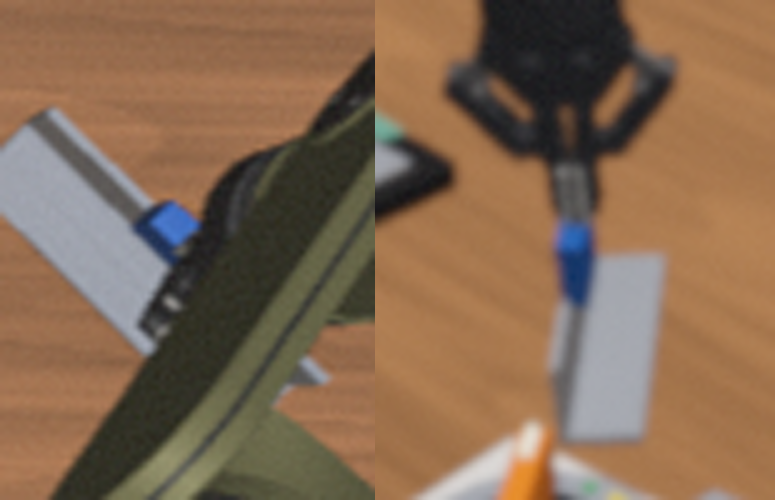

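```bash
python3 - <<'E'
from fit import *
np.set_printoptions(precision=1,suppress=True)
for n,a,b in(("knuckle",(252,174),(470,265)),("tip",(235.4,203.6),(476,249))):
    t=tri(a,b);print(n,t,proj("scene",t)-a,proj("top",t)-b)
g=lambda k:place([438.8,-350,-.77],[(k,0,0)])[0]
for z in(100,120,140,160):print(z,g(-55)[:2],proj("scene",g(-55)+[0,0,z]),proj("top",g(-55)+[0,0,z]),proj("scene",g(55)+[0,0,z]))
E
```

```text
knuckle [ 404.5 -304.6  179.3] [[0.7 0.1]] [[ 0.7 -0.7]]
tip [ 443.8 -341.2   90.5] [[0.5 0.1]] [[ 0.4 -0.4]]
100 [ 399.3 -311.7] [[255.1 198.2]] [[464.6 267.8]] [[214.6 199.4]]
120 [ 399.3 -311.7] [[254.5 191.9]] [[466.9 267.6]] [[213.7 193.1]]
140 [ 399.3 -311.7] [[253.8 185.4]] [[469.2 267.3]] [[212.7 186.7]]
160 [ 399.3 -311.7] [[253.2 178.9]] [[471.6 267.1]] [[211.7 180.2]]
```

The knuckle and tip triangulations agree: the fingers really sit about 38 mm above the reported TCP height, and xy is fine. I'll open, go lower with a margin that is safe under either reading, and close.

Request:
{"method": "step_arm", "body": {"increments": [{"dx": 0,"dy": 0,"dz": -0.008,"rx": -0.004,"ry": 0.001,"rz": 0,"fingers": 60},{"dx": 0.003,"dy": 0,"dz": -0.008,"rx": -0.004,"ry": 0.001,"rz": 0,"fingers": 60},{"dx": 0.003,"dy": 0,"dz": -0.008,"rx": -0.004,"ry": 0.001,"rz": 0,"fingers": 60},{"dx": 0.003,"dy": 0,"dz": -0.008,"rx": -0.004,"ry": 0.001,"rz": 0,"fingers": 60},{"dx": 0.003,"dy": 0,"dz": -0.008,"rx": -0.004,"ry": 0.001,"rz": 0,"fingers": 60}]}}

```text
clock: 2.73
tool_pos: [441.2, -347.3, 55.8]
tool_rot: [-3.14, 0.001, 0.799]
wrist_force: [-0.1, 0.8, 0.6]
gripper_width: 51.1
```

Request:
{"method": "step_arm", "body": {"increments": [{"dx": 0,"dy": 0,"dz": 0.01,"rx": 0,"ry": 0,"rz": 0,"fingers": 60},{"dx": 0,"dy": 0,"dz": 0.02,"rx": 0,"ry": 0,"rz": 0,"fingers": 60},{"dx": 0,"dy": 0,"dz": 0.03,"rx": 0,"ry": 0,"rz": 0,"fingers": 60},{"dx": 0,"dy": 0,"dz": 0.038,"rx": 0,"ry": 0,"rz": 0,"fingers": 60},{"dx": 0,"dy": 0,"dz": 0.038,"rx": 0,"ry": 0,"rz": 0,"fingers": 60}]}}

```text
clock: 3.15
tool_pos: [439.4, -345.8, 15.0]
tool_rot: [-3.135, 0.001, 0.799]
wrist_force: [-0.8, 0.6, -0.5]
gripper_width: 51.7
```

Request:
{"method": "step_arm", "body": {"increments": [{"dx": 0,"dy": 0,"dz": 0,"rx": 0,"ry": 0,"rz": 0,"fingers": 30},{"dx": 0,"dy": 0,"dz": 0,"rx": 0,"ry": 0,"rz": 0,"fingers": 20},{"dx": 0,"dy": 0,"dz": 0,"rx": 0,"ry": 0,"rz": 0,"fingers": 10},{"dx": 0,"dy": 0,"dz": 0,"rx": 0,"ry": 0,"rz": 0,"fingers": 0},{"dx": 0,"dy": 0,"dz": 0,"rx": 0,"ry": 0,"rz": 0,"fingers": 0}]}}

```text
clock: 3.57
tool_pos: [439.2, -345.6, 15.1]
tool_rot: [-3.135, 0.001, 0.799]
wrist_force: [0.2, 0.6, -3.1]
gripper_width: 14.9
```

It holds the block (14.9 mm). Now lift and turn.

Request:
{"method": "step_arm", "body": {"increments": [{"dx": 0,"dy": 0,"dz": -0.02,"rx": 0,"ry": 0,"rz": 0,"fingers": 0},{"dx": 0,"dy": 0,"dz": -0.04,"rx": 0,"ry": 0,"rz": 0,"fingers": 0},{"dx": 0,"dy": 0,"dz": -0.06,"rx": -0.005,"ry": 0,"rz": -0.1,"fingers": 0},{"dx": 0,"dy": 0,"dz": -0.06,"rx": -0.005,"ry": 0,"rz": -0.2,"fingers": 0},{"dx": 0,"dy": 0,"dz": -0.06,"rx": -0.005,"ry": 0,"rz": -0.3,"fingers": 0}]}}

```text
clock: 3.98
tool_pos: [440.2, -346.4, 76.8]
tool_rot: [3.14, 0.0, 1.104]
wrist_force: [-0.3, 0.5, -3.5]
gripper_width: 15.2
```

```bash
python3 go.py 453 -64 75 1.675
```

```text
t 3.98 pos [ 440.2 -346.4   76.8] rot [3.14  0.    1.104] F [-0.3  0.5 -3.5] w 15.2
d [ 0.2579 -0.1156  0.0016] r [ 0.0011  0.0006 -0.5711]
```

Request:
{"method": "step_arm", "body": {"increments": [{"dx": 0.03,"dy": -0.0135,"dz": 0,"rx": 0,"ry": 0,"rz": -0.11,"fingers": 0},{"dx": 0.06,"dy": -0.027,"dz": 0,"rx": 0,"ry": 0,"rz": -0.22,"fingers": 0},{"dx": 0.09,"dy": -0.0405,"dz": 0,"rx": 0,"ry": 0,"rz": -0.33,"fingers": 0},{"dx": 0.12,"dy": -0.054,"dz": 0,"rx": 0,"ry": 0,"rz": -0.44,"fingers": 0},{"dx": 0.15,"dy": -0.0675,"dz": 0,"rx": 0,"ry": 0,"rz": -0.54,"fingers": 0}]}}

```text
clock: 4.4
tool_pos: [446.7, -180.4, 76.6]
tool_rot: [3.141, 0.0, 1.649]
wrist_force: [1.0, 0.4, -3.2]
gripper_width: 15.2
```

```bash
python3 go.py 453 -64 75 1.675
```

```text
t 4.40 pos [ 446.7 -180.4   76.6] rot [3.141 0.    1.649] F [ 1.   0.4 -3.2] w 15.2
d [0.1156 0.0154 0.0016] r [ 0.0005  0.0004 -0.0265]
```

Request:
{"method": "step_arm", "body": {"increments": [{"dx": 0.03,"dy": 0.004,"dz": 0,"rx": 0,"ry": 0,"rz": -0.026,"fingers": 0},{"dx": 0.06,"dy": 0.008,"dz": 0,"rx": 0,"ry": 0,"rz": -0.026,"fingers": 0},{"dx": 0.09,"dy": 0.012,"dz": 0,"rx": 0,"ry": 0,"rz": -0.026,"fingers": 0},{"dx": 0.115,"dy": 0.015,"dz": 0,"rx": 0,"ry": 0,"rz": -0.026,"fingers": 0},{"dx": 0.115,"dy": 0.015,"dz": 0,"rx": 0,"ry": 0,"rz": -0.026,"fingers": 0}]}}

```text
clock: 4.82
tool_pos: [451.1, -60.3, 76.6]
tool_rot: [-3.141, -0.002, 1.678]
wrist_force: [-0.8, -0.3, -2.8]
gripper_width: 15.2
```

Request:
{"method": "step_arm", "body": {"increments": [{"dx": 0,"dy": 0,"dz": 0.02,"rx": 0,"ry": 0,"rz": 0,"fingers": 0},{"dx": 0,"dy": 0,"dz": 0.035,"rx": 0,"ry": 0,"rz": 0,"fingers": 0},{"dx": 0,"dy": 0,"dz": 0.045,"rx": 0,"ry": 0,"rz": 0,"fingers": 0},{"dx": 0,"dy": 0,"dz": 0.05,"rx": 0,"ry": 0,"rz": 0,"fingers": 0},{"dx": 0,"dy": 0,"dz": 0.05,"rx": 0,"ry": 0,"rz": 0,"fingers": 0}]}}

```text
clock: 5.23
tool_pos: [449.9, -60.2, 25.6]
tool_rot: [-3.138, -0.003, 1.678]
wrist_force: [0.4, -1.1, -2.8]
gripper_width: 15.7
```

```bash
python3 go.py 453 -64 16 1.675; python3 - <<'E'
from fit import *
from cell import camera
a=camera("top");b=camera("scene")
im=np.hstack([cv2.resize(i[:,:,::-1],None,fx=4,fy=4,interpolation=2) for i in(a[180:290,300:405],b[190:300,245:340])])
cv2.imwrite("pics/place1.png",im)
E
```

```text
t 5.23 pos [449.9 -60.2  25.6] rot [-3.138e+00 -3.000e-03  1.678e+00] F [ 0.4 -1.1 -2.8] w 15.7
d [-0.0041  0.0027  0.0096] r [-0.0034 -0.0031  0.0025]
```

View pics/place1.png

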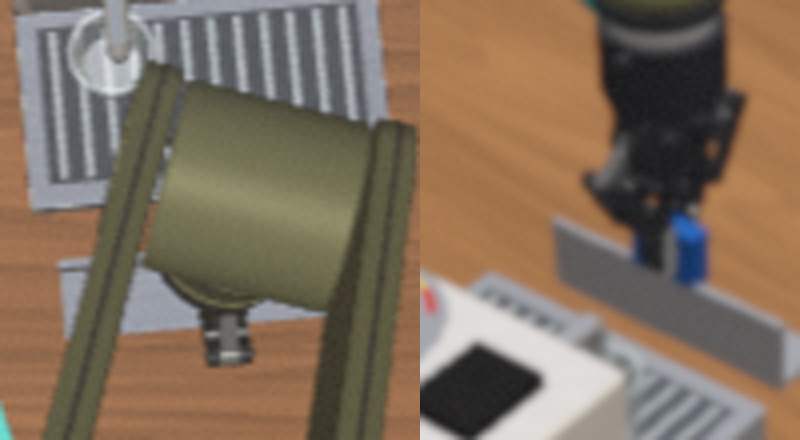

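The guard faces the tray with a gap of about 12 px (28 mm), nearly parallel to it. I'll fit its pose from the scene corners, (335.8,286.3), (337.5,270.5) and (278.8,244.3), and the top-view left end at (315,245.5).

```bash
python3 - <<'E'
from fit import *
np.set_printoptions(precision=3,suppress=True)
O=[("scene",(0,90,0),np.array((335.75,286.3))),("scene",(0,90,50),np.array((337.5,270.5))),("scene",(0,-90,50),np.array((278.75,244.25))),("top",(0,90,50),np.array((315,245.5))),("top",(-45,90,5),np.array((316.5,264.5)))]
for v0 in([460,-62,.1,9],):
    v,r=fit(O,v0);print(v,"\n",r)
for st in([490.8,-62.8,.108],[491.2,-62.1,.1015]):
    d=v[:2]-np.array(st[:2]);c,s=np.cos(st[2]),np.sin(st[2]);print("in station",c*d[0]+s*d[1],-s*d[0]+c*d[1],v[2]-st[2])
E
```

```text
[455.639 -59.911   0.112  12.799] 
 [[-0.035  0.299]
 [-1.728  0.105]
 [-0.43  -0.411]
 [-0.9    0.205]
 [-0.234  0.978]]
in station -34.644695553271646 6.662238631196276 0.004445969763657978
in station -35.156137318169684 5.781041973445864 0.01094596976365797
```

Request:
{"method": "step_arm", "body": {"increments": [{"dx": -0.005,"dy": 0.01,"dz": 0,"rx": -0.003,"ry": -0.003,"rz": 0.005,"fingers": 0},{"dx": -0.005,"dy": 0.02,"dz": 0.003,"rx": -0.003,"ry": -0.003,"rz": 0.005,"fingers": 0},{"dx": -0.005,"dy": 0.027,"dz": 0.006,"rx": -0.003,"ry": -0.003,"rz": 0.005,"fingers": 0},{"dx": -0.005,"dy": 0.027,"dz": 0.009,"rx": -0.003,"ry": -0.003,"rz": 0.005,"fingers": 0},{"dx": -0.005,"dy": 0.027,"dz": 0.009,"rx": -0.003,"ry": -0.003,"rz": 0.005,"fingers": 0}]}}

```text
clock: 5.75
tool_pos: [479.1, -62.5, 17.2]
tool_rot: [3.14, 0.001, 1.673]
wrist_force: [-0.8, 0.5, -4.0]
gripper_width: 15.3
```

Request:
{"method": "step_arm", "body": {"increments": [{"dx": 0,"dy": 0.002,"dz": 0,"rx": 0,"ry": 0,"rz": 0,"fingers": 0},{"dx": 0,"dy": 0.004,"dz": 0,"rx": 0,"ry": 0,"rz": 0,"fingers": 0},{"dx": 0,"dy": 0.005,"dz": 0,"rx": 0,"ry": 0,"rz": 0,"fingers": 0}]}}

```text
clock: 6.0
tool_pos: [483.3, -61.9, 16.9]
tool_rot: [-3.141, 0.0, 1.673]
wrist_force: [-2.5, -1.6, -2.4]
gripper_width: 15.0
```

Request:
{"method": "step_arm", "body": {"increments": [{"dx": 0,"dy": 0.001,"dz": 0.001,"rx": 0,"ry": 0,"rz": 0,"fingers": 0},{"dx": 0,"dy": 0.002,"dz": 0.001,"rx": 0,"ry": 0,"rz": 0,"fingers": 0}]}}

```text
clock: 6.17
tool_pos: [483.5, -61.6, 15.7]
tool_rot: [-3.138, -0.0, 1.674]
wrist_force: [-3.6, -2.3, -0.4]
gripper_width: 15.1
```

Request:
{"method": "step_arm", "body": {"increments": [{"dx": 0,"dy": 0.001,"dz": 0.0,"rx": 0,"ry": 0,"rz": 0,"fingers": 0},{"dx": 0,"dy": 0.002,"dz": 0.001,"rx": 0,"ry": 0,"rz": 0,"fingers": 0}]}}

```text
clock: 6.33
tool_pos: [483.4, -61.3, 14.8]
tool_rot: [-3.135, -0.0, 1.674]
wrist_force: [-10.8, -1.7, 23.9]
gripper_width: 15.2
```

Contact is made with the tray and the table. Release gently.

Request:
{"method": "step_arm", "body": {"increments": [{"dx": 0,"dy": 0.0005,"dz": -0.0003,"rx": 0,"ry": 0,"rz": 0,"fingers": 0},{"dx": 0,"dy": 0.0005,"dz": -0.0003,"rx": 0,"ry": 0,"rz": 0,"fingers": 0}]}}

```text
clock: 6.5
tool_pos: [483.4, -61.2, 15.1]
tool_rot: [-3.134, -0.001, 1.675]
wrist_force: [-3.5, -0.5, -0.6]
gripper_width: 15.1
```

Request:
{"method": "step_arm", "body": {"increments": [{"dx": 0,"dy": 0,"dz": 0,"rx": 0,"ry": 0,"rz": 0,"fingers": 25},{"dx": 0,"dy": 0,"dz": 0,"rx": 0,"ry": 0,"rz": 0,"fingers": 35},{"dx": 0,"dy": 0,"dz": 0,"rx": 0,"ry": 0,"rz": 0,"fingers": 40},{"dx": 0,"dy": 0,"dz": 0,"rx": 0,"ry": 0,"rz": 0,"fingers": 40}]}}

```text
clock: 6.83
tool_pos: [484.7, -61.3, 15.5]
tool_rot: [-3.136, -0.0, 1.674]
wrist_force: [0.2, 0.3, -0.8]
gripper_width: 33.9
```

Request:
{"method": "step_arm", "body": {"increments": [{"dx": 0,"dy": 0,"dz": -0.02,"rx": 0,"ry": 0,"rz": 0,"fingers": 40},{"dx": 0,"dy": 0,"dz": -0.05,"rx": 0,"ry": 0,"rz": 0,"fingers": 40},{"dx": 0,"dy": 0,"dz": -0.085,"rx": 0,"ry": 0,"rz": 0,"fingers": 40},{"dx": 0,"dy": 0,"dz": -0.12,"rx": 0,"ry": 0,"rz": 0,"fingers": 40},{"dx": 0,"dy": 0,"dz": -0.155,"rx": 0,"ry": 0,"rz": 0,"fingers": 40}]}}

```text
clock: 7.25
tool_pos: [485.6, -61.1, 172.2]
tool_rot: [-3.137, -0.0, 1.674]
wrist_force: [1.1, -0.7, -0.3]
gripper_width: 34.2
```

```bash
python3 go.py 674.7 -81.6 210 0.705; python3 - <<'E'
from fit import *
from cell import camera
a=camera("top");b=camera("scene")
im=np.hstack([cv2.resize(i[:,:,::-1],None,fx=4,fy=4,interpolation=2) for i in(a[180:280,300:405],b[210:310,250:345])])
cv2.imwrite("pics/place2.png",im)
E
```

```text
t 7.25 pos [485.6 -61.1 172.2] rot [-3.137 -0.     1.674] F [ 1.1 -0.7 -0.3] w 34.2
d [-0.0399  0.1857 -0.0387] r [-0.0044  0.0021  0.9692]
```

View pics/place2.png

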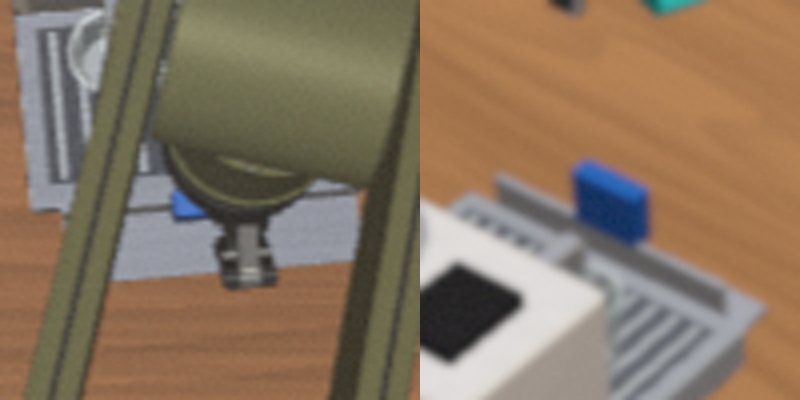

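The guard's face looks flush along the whole tray edge in both views, and the block stands clear of the gripper. Moving above the dial.

Request:
{"method": "step_arm", "body": {"increments": [{"dx": -0.008,"dy": 0.035,"dz": -0.008,"rx": -0.004,"ry": 0.002,"rz": 0.12,"fingers": 60},{"dx": -0.016,"dy": 0.07,"dz": -0.016,"rx": -0.004,"ry": 0.002,"rz": 0.24,"fingers": 60},{"dx": -0.024,"dy": 0.105,"dz": -0.024,"rx": -0.004,"ry": 0.002,"rz": 0.36,"fingers": 60},{"dx": -0.032,"dy": 0.14,"dz": -0.03,"rx": -0.004,"ry": 0.002,"rz": 0.48,"fingers": 60},{"dx": -0.04,"dy": 0.175,"dz": -0.03,"rx": -0.004,"ry": 0.002,"rz": 0.6,"fingers": 60}]}}

```text
clock: 7.77
tool_pos: [671.3, -84.0, 209.3]
tool_rot: [3.127, -0.005, 1.068]
wrist_force: [0.6, -0.9, -0.1]
gripper_width: 51.3
```

```bash
python3 go.py 674.7 -81.6 190 0.705
```

```text
t 7.77 pos [671.3 -84.  209.3] rot [ 3.127 -0.005  1.068] F [ 0.6 -0.9 -0.1] w 51.3
d [0.0036 0.0015 0.0193] r [ 0.0134 -0.008   0.3633]
```

Request:
{"method": "step_arm", "body": {"increments": [{"dx": 0.003,"dy": 0.001,"dz": 0.01,"rx": 0.013,"ry": -0.008,"rz": 0.12,"fingers": 60},{"dx": 0.003,"dy": 0.001,"dz": 0.015,"rx": 0.013,"ry": -0.008,"rz": 0.24,"fingers": 60},{"dx": 0.003,"dy": 0.001,"dz": 0.02,"rx": 0.013,"ry": -0.008,"rz": 0.363,"fingers": 60},{"dx": 0.003,"dy": 0.001,"dz": 0.02,"rx": 0.013,"ry": -0.008,"rz": 0.363,"fingers": 60},{"dx": 0.003,"dy": 0.001,"dz": 0.02,"rx": 0.013,"ry": -0.008,"rz": 0.363,"fingers": 60}]}}

```text
clock: 8.18
tool_pos: [673.6, -81.8, 188.0]
tool_rot: [-3.14, 0.001, 0.709]
wrist_force: [0.4, 0.2, -0.4]
gripper_width: 51.0
```

```bash
python3 go.py 674.7 -81.6 117 0.705; python3 - <<'E'
from fit import *
from cell import camera
a=camera("top");b=camera("scene")
im=np.hstack([cv2.resize(i[:,:,::-1],None,fx=3.6,fy=3.6,interpolation=2) for i in(a[110:250,300:410],b[185:325,195:305])])
cv2.imwrite("pics/dial1.png",im); print(proj("scene",[[674.7,-81.6,182],[674.7,-81.6,190+38+7]]))
E
```

```text
t 8.18 pos [673.6 -81.8 188. ] rot [-3.14e+00  1.00e-03  7.09e-01] F [ 0.4  0.2 -0.4] w 51.0
d [0.001  0.0007 0.071 ] r [-0.0012  0.001   0.0036]
[[223.82243409 254.50923717]
 [220.72647609 234.0778611 ]]
```

View pics/dial1.png

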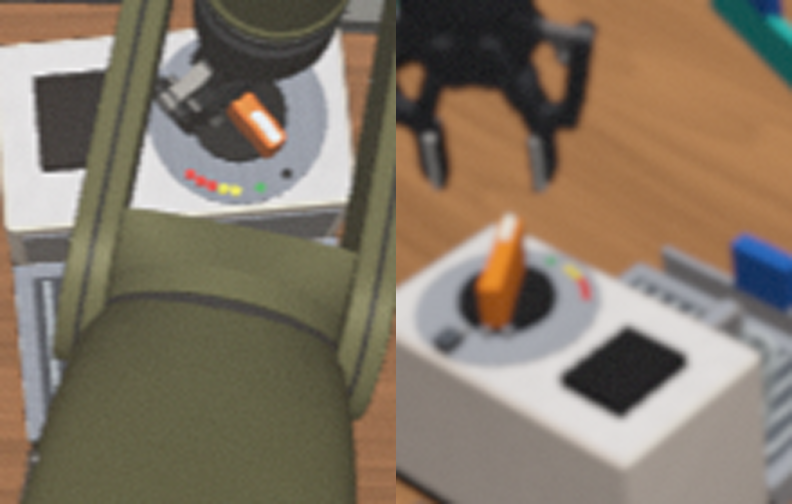

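Finger tips at (435,188) and (540,188) straddle the orange bar in the scene view, and the jaws stand square across it. Descend and close.

Request:
{"method": "step_arm", "body": {"increments": [{"dx": 0.001,"dy": 0.0007,"dz": 0.015,"rx": -0.001,"ry": 0.001,"rz": 0.003,"fingers": 60},{"dx": 0.001,"dy": 0.0007,"dz": 0.03,"rx": -0.001,"ry": 0.001,"rz": 0.003,"fingers": 60},{"dx": 0.001,"dy": 0.0007,"dz": 0.045,"rx": -0.001,"ry": 0.001,"rz": 0.003,"fingers": 60},{"dx": 0.001,"dy": 0.0007,"dz": 0.064,"rx": -0.001,"ry": 0.001,"rz": 0.003,"fingers": 60},{"dx": 0.001,"dy": 0.0007,"dz": 0.064,"rx": -0.001,"ry": 0.001,"rz": 0.003,"fingers": 60}]}}

```text
clock: 8.7
tool_pos: [672.5, -81.4, 122.0]
tool_rot: [-3.138, 0.003, 0.707]
wrist_force: [-0.3, 0.7, 0.6]
gripper_width: 51.0
```

Request:
{"method": "step_arm", "body": {"increments": [{"dx": 0,"dy": 0,"dz": 0,"rx": 0,"ry": 0,"rz": 0,"fingers": 30},{"dx": 0,"dy": 0,"dz": 0,"rx": 0,"ry": 0,"rz": 0,"fingers": 15},{"dx": 0,"dy": 0,"dz": 0,"rx": 0,"ry": 0,"rz": 0,"fingers": 0},{"dx": 0,"dy": 0,"dz": 0,"rx": 0,"ry": 0,"rz": 0,"fingers": 0},{"dx": 0,"dy": 0,"dz": 0,"rx": 0,"ry": 0,"rz": 0,"fingers": 0}]}}

```text
clock: 9.12
tool_pos: [674.7, -83.2, 123.6]
tool_rot: [3.139, 0.001, 0.707]
wrist_force: [2.6, -5.1, -1.7]
gripper_width: 13.3
```

Bar gripped (13.3 mm). Before turning I'll check the guard's pose numerically from the scene corners already seen.

```bash
python3 - <<'E'
from fit import *
np.set_printoptions(precision=2,suppress=True)
def ray(q,z):
    p=P["scene"];C=-p["R"].T@p["t"];d=p["R"].T@np.linalg.inv(p["camera_matrix"])@[*q,1];return C+d*(z-C[2])/d[2]
st=[491,-62.4,.105];c,s=np.cos(st[2]),np.sin(st[2])
for q,z in(((326.75,282),46),((268.75,254.25),46),((331,292),26),((263.8,258),26)):
    X=ray(q,z);d=X-[*st[:2],0];print(X,"station",c*d[0]+s*d[1],-s*d[0]+c*d[1])
E
```

```text
[476.04  28.78  46.  ] station -5.318670631803183 92.24405874704934
[ 497.38 -152.02   46.  ] station -3.0496982340287015 -89.79641823542318
[478.64  44.82  26.  ] station -1.0586774258168727 107.92078465021511
[ 500.08 -170.08   26.  ] station -2.2518967627967257 -108.03603952189967
```

The guard is centred (about +1 mm). The +y end reads about 4 mm back, which is within pixel noise but worth a closer look before the dial is turned.

```bash
python3 - <<'E'
from fit import *
from cell import camera
b=np.mean([camera("scene").astype(float) for _ in range(6)],0).astype(np.uint8)
im=cv2.resize(b[240:308,255:345,::-1],None,fx=8,fy=8,interpolation=cv2.INTER_CUBIC)
im=cv2.convertScaleAbs(im,alpha=1.3)
cv2.imwrite("pics/guard3.png",im)
E
```

```text
(no output)
```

View pics/guard3.png

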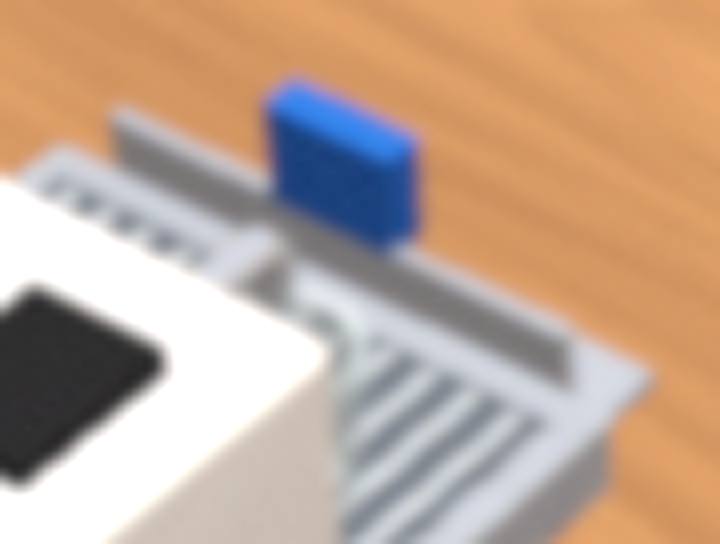

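The exposed strip of the plate above the tray is equally tall at both ends (about 38 px: x=118 and x=572), with no gap at the tray edge. The guard is flush and parallel. Now turn the dial clockwise.

Request:
{"method": "step_arm", "body": {"increments": [{"dx": 0,"dy": 0,"dz": 0,"rx": 0,"ry": 0,"rz": 0.08,"fingers": 0},{"dx": 0,"dy": 0,"dz": 0,"rx": 0,"ry": 0,"rz": 0.16,"fingers": 0},{"dx": 0,"dy": 0,"dz": 0,"rx": 0,"ry": 0,"rz": 0.24,"fingers": 0},{"dx": 0,"dy": 0,"dz": 0,"rx": 0,"ry": 0,"rz": 0.32,"fingers": 0},{"dx": 0,"dy": 0,"dz": 0,"rx": 0,"ry": 0,"rz": 0.4,"fingers": 0}]}}

```text
clock: 9.83
tool_pos: [674.7, -83.1, 123.7]
tool_rot: [3.14, -0.0, 0.304]
wrist_force: [2.3, -0.6, -4.1]
gripper_width: 12.6
```

```bash
python3 go.py 674.7 -81.6 124 -.51; python3 -c "
from cell import sensors;print(sensors.read_state()['moment'])"
```

```text
t 9.83 pos [674.7 -83.1 123.7] rot [ 3.14  -0.     0.304] F [ 2.3 -0.6 -4.1] w 12.6
d [ 0.0005 -0.0014 -0.0003] r [ 0.0018 -0.0009  0.8139]
[ 0.16100582 -0.09649529  0.26675652]
```

Request:
{"method": "step_arm", "body": {"increments": [{"dx": 0,"dy": 0,"dz": 0,"rx": 0,"ry": 0,"rz": 0.08,"fingers": 0},{"dx": 0,"dy": 0,"dz": 0,"rx": 0,"ry": 0,"rz": 0.16,"fingers": 0},{"dx": 0,"dy": 0,"dz": 0,"rx": 0,"ry": 0,"rz": 0.24,"fingers": 0},{"dx": 0,"dy": 0,"dz": 0,"rx": 0,"ry": 0,"rz": 0.32,"fingers": 0},{"dx": 0,"dy": 0,"dz": 0,"rx": 0,"ry": 0,"rz": 0.4,"fingers": 0}]}}

```text
clock: 10.25
tool_pos: [674.7, -82.9, 123.7]
tool_rot: [3.14, -0.001, -0.099]
wrist_force: [1.1, -1.6, -5.4]
gripper_width: 12.6
```

Request:
{"method": "step_arm", "body": {"increments": [{"dx": 0,"dy": 0,"dz": 0,"rx": 0,"ry": 0,"rz": 0.08,"fingers": 0},{"dx": 0,"dy": 0,"dz": 0,"rx": 0,"ry": 0,"rz": 0.16,"fingers": 0},{"dx": 0,"dy": 0,"dz": 0,"rx": 0,"ry": 0,"rz": 0.24,"fingers": 0},{"dx": 0,"dy": 0,"dz": 0,"rx": 0,"ry": 0,"rz": 0.32,"fingers": 0},{"dx": 0,"dy": 0,"dz": 0,"rx": 0,"ry": 0,"rz": 0.4,"fingers": 0}]}}

```text
clock: 10.67
tool_pos: [674.9, -82.8, 123.7]
tool_rot: [3.141, -0.002, -0.502]
wrist_force: [0.9, -1.0, -4.0]
gripper_width: 12.3
```

```bash
python3 go.py 674.7 -81.6 124 -.52; python3 - <<'E'
from fit import *
from cell import camera,sensors
print(sensors.read_state()['moment'])
im=np.hstack([cv2.resize(i[:,:,::-1],None,fx=3.6,fy=3.6,interpolation=2) for i in(camera("top")[110:250,300:410],camera("scene")[185:325,195:305])])
cv2.imwrite("pics/dial2.png",im)
E
```

```text
t 10.67 pos [674.9 -82.8 123.7] rot [ 3.141e+00 -2.000e-03 -5.020e-01] F [ 0.9 -1.  -4. ] w 12.3
d [-0.0007 -0.001  -0.0003] r [ 0.0007 -0.0015  0.0177]
[ 0.05321213 -0.26531089  0.19991311]
```

View pics/dial2.png

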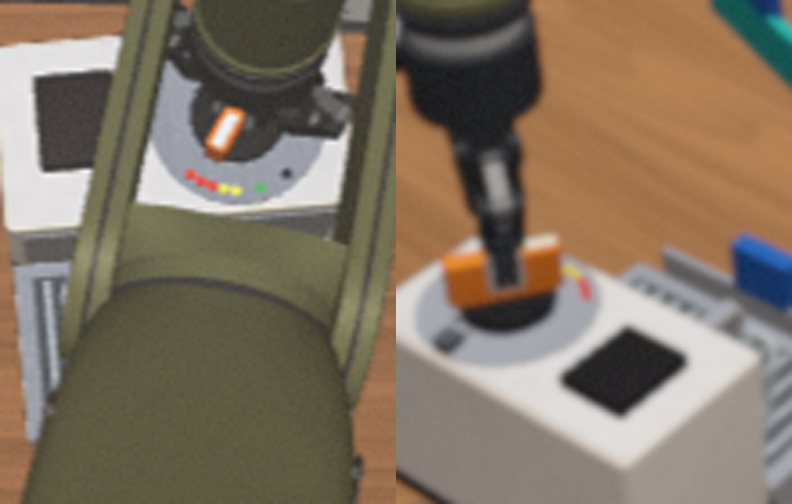

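The bar has followed the jaws: its white-lined end points at the red dots (top view, bar from (235,110) to (213,155)), and the guard is still in place. A small extra turn for margin, then hold.

Request:
{"method": "step_arm", "body": {"increments": [{"dx": 0,"dy": 0,"dz": 0,"rx": 0,"ry": 0,"rz": 0.02,"fingers": 0},{"dx": 0,"dy": 0,"dz": 0,"rx": 0,"ry": 0,"rz": 0.035,"fingers": 0},{"dx": 0,"dy": 0,"dz": 0,"rx": 0,"ry": 0,"rz": 0.035,"fingers": 0},{"dx": 0,"dy": 0,"dz": 0,"rx": 0,"ry": 0,"rz": 0.035,"fingers": 0},{"dx": 0,"dy": 0,"dz": 0,"rx": 0,"ry": 0,"rz": 0.035,"fingers": 0}]}}

```text
clock: 11.18
tool_pos: [674.9, -82.8, 123.7]
tool_rot: [3.141, -0.002, -0.533]
wrist_force: [1.0, -0.6, -5.1]
gripper_width: 12.9
```

```bash
python3 - <<'E'
from fit import *
from cell import camera,sensors,order
b=np.mean([camera("scene").astype(float) for _ in range(6)],0)
a=cv2.imread("pics/guard3.png"); n=cv2.convertScaleAbs(cv2.resize(b.astype(np.uint8)[240:308,255:345,::-1],None,fx=8,fy=8,interpolation=cv2.INTER_CUBIC),alpha=1.3)
print("guard region shift",cv2.phaseCorrelate(*[np.float32(cv2.cvtColor(i[60:420,100:],6)) for i in(a,n)]))
s=sensors.read_state();print(s["clock"],s["tool_rot"],s["wrist_force"],s["moment"],s["gripper_width"])
E
```

```text
guard region shift ((0.4978116161529442, -0.02918067162025295), 0.8457788655259875)
11.4833 [ 3.14095787e+00 -1.54824938e-03 -5.33606493e-01] [ 1.39418034 -1.43287333 -5.14650646] [ 0.02074571 -0.19945823  0.20029301] 12.613384520104288
```

```bash
python3 -c "
from cell import order;print(order.hand_in())"
```

```text
the job is handed in; nothing more can be done
None
```

The job is handed in at about 11.5 s on the clock. The guard is flush against the tray and let go, and the gripper is still holding the dial at the third mark. No verdict was reported, so this rests on my own checks.

- **Guard:** I pushed it against the tray's front face until about 11 N of contact, then released it. It is about 1 mm off the tray's middle. A rough corner check put its left end about 4 mm back, which is about the error of that measurement. A closer picture taken before turning the dial showed the plate equally tall above the tray at both ends, with no gap. The guard had not moved by the last check before hand-in.
- **Dial:** the jaws turned clockwise by about 1.24 rad (the bar reads 12.6 mm between the fingers). In the picture at about 1.2 rad, the bar's white-lined end points at the red dots. The wrist still feels about 0.2 N m of spring torque.
- **Other things:** I did not measure the cup, pitcher, bottles, tamper or tin again at the end. No unexpected contact force appeared on any move.

**What disagreed:** the finger tips stood about 30 to 40 mm higher than the reported tool position. Because of this, the first grasp closed just above the guard's block and caught nothing; nothing was moved. I corrected the height from the camera images for every later move.

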